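# Change over the rivet tubes at the knife grinder's bench

## Robot

A 7-joint arm with a two-finger parallel gripper is mounted at the origin on the work surface. World frame = base frame: x ahead of the robot, y to its left, z up, the work surface at z = 0. Lengths are in m, angles in rad, forces in N, time in s.
With the tool pointing down it reaches from about 0.4 to 0.85 m from the base axis. Payload 4.5 kg.
Tool frame: the origin (TCP) lies between the finger pads; the fingertips stand 19 mm ahead of it and the grasp point (between the pads) is the TCP (r.tips_ahead is the distance from the TCP to the fingertips, in m); z points along the fingers, y is the line along which they close (so a half turn about z gives the same grasp; the last joint's range is limited). The gripper opens to 88 mm and grips with 3 to 60 N. Pads are 18 mm wide; open, the fingers measure 123 mm over their backs; the gripper's body (75 mm by 187 mm) begins 45 mm behind the grasp point.
Start: joints at [1.357, 0.689, -0.195, 1.565, 0.157, 0.902, -0.215], TCP at [0.153, -0.606, 0.258] pointing down, gripper open.
Joint ranges: [-3.01, 3.01], [-0.46, 2.08], [-1.47, 1.51], [0.13, 2.56], [-1, 4.14], [0.04, 2.09], [-2.66, 2.66]. Speed limits (rad/s): [2.57, 2.57, 3.14, 3.14, 3.14, 3.14, 3.14].

## Interface

Orientations are given as a unit quaternion [x, y, z, w].
In Python, from plant import r, cams, models gives the robot as it stands. The module is installed in compiled form; this text tells all that it offers.
- The arm moves only by the tool jog_arm, never from a script. Its arguments are lists of equal length, an entry for each row: "turn": the turn, a rotation vector about the tool's x, y, z in rad, a list of three; "translation": the shift along the tool's x, y, z in m, a list of three; "grip": the closure, from 0 (fully open) to 1 (shut). In form: {"turn": [[ax, ay, az], ...], "translation": [[tx, ty, tz], ...], "grip": [grip, ...]}. A call has 1 to 20 rows; each row is the pose to reach, as a shift and turn from the pose commanded when the call began, along the tool's axes at that moment; what a row does not reach only later rows make up. A row lasts 1/8 s, in which the tool goes at most 62.5 mm and 10.7 degrees, less where a joint would pass 70% of its speed; a pose out of reach is approached as far as the arm can. A call with a gripper value outside its range is refused whole. The fingers move at their own pace and stop on an object; "force" is the grip in N (left out, the last holds). Time passes only in rows, so rows that repeat a pose let the fingers close. It gives the time, the measured TCP pose, the force, the opening and the grip force at its end, in the units of the state.
- r.get_state(): the state, without advancing time (a new reading comes with each control period).
- cams.snapshot(name): name is "side" or "top" or "wrist"; returns the picture (384x512x3 uint8, red, green, blue); there is no depth.
- cams.camera_params(name): a dict with "fx", "fy", "cx", "cy" (pixels), "eye" and "orientation" of the camera in the world. Camera axes: x right, y up, looking along -z (the intrinsics and any distortion apply to the point x, -y, -z); pixel columns grow to the right and rows downward; lengths in m; the calibration is good to about 2 mm. The wrist camera is an equidistant fisheye: a pixel r from the principal point sees the ray r / f radians off the axis. A picture is of the moment at which its call begins: read the wrist's pose just before it. camera_params takes no time and is no camera call; for the wrist camera it gives the pose at the moment of the call.
- r.finish_job(): hands the job in; it is judged then, once.
Trained networks look in the newest picture that a camera, given by its name, has taken for a name from the list of things; names that differ only in an ending like _2 or _b are one class to them, and where a whole thing is asked for, a point or a joint stands for the part that bears it (a point fixed in the world has none). Each returns a list of dicts, best first, with "p" (0 to 1); they miss things now and then, are a little off and sometimes report something else, mostly with a low value. They report only what shows in the picture. A call takes as long as a camera call. They do not tell look-alikes from the thing itself.
- models.find_in(camera, name): "position" ([x, y, z] in m, in world coordinates, good to about 4 mm: the middle of the surface that is visible of it).
- models.masks_of(camera, name): "pixels" (384x512 bool, what is visible of it).
- models.place_of(camera, name): "position" ([x, y, z] in m, in world coordinates, good to about 4 mm: a listed point, or the origin of a listed thing).
The state is a dict: "clock": time; "q": joint angles; "qd": joint speeds; "joint_torque": joint torques, N m; "tool_pos": TCP position; "eef_rot": TCP orientation; "contact_force": force on the tool from outside, world axes, zero at the start; "moment": the same for the moment, N m; "opening": opening from 0.0 (shut) to 1.0 (fully open); "finger_force": force on a finger pad.
Only numpy, scipy, OpenCV 4.12 (cv2) and the standard library are available. Lean on these libraries where they do the work, as an engineer would, in place of code of your own. Each camera call takes 0.05 s, during which the arm holds its last target. There are 200 camera calls.

## Task

The wide rivet tube in the wooden rack was left open: press its hinged cap fully shut. Only then flick open the cap of the tall slim tube, right back past upright, so that it stays open by itself. Keep all three tubes standing down in the rack, leave the short slim tube's cap shut, and do not disturb the jar, the sharpening stone or the screwdriver.

Things in the scene. Friction and masses are not known exactly. Their poses are not given: they have to be found in the camera images.
- rack: Wooden rack screwed to the bench, 85 mm (x) by 285 mm (y; 309 mm with its steel end feet) by 60 mm high, with three square pockets, 45 mm wide, in a row along its y axis at y = -90, 0 and +90 mm; pocket floors are 10 mm above the bench. Origin: centre of its underside, on the bench. A tube stands loosely in each pocket (it can turn about its own axis); which tube is in which pocket varies, and each tube is turned up to about 0.45 rad from the rack.
- wide_rim (a point): Wide rivet tube: white plastic, 95 mm tall, 0.3 kg, a 42 mm foot in the pocket (lowest 56 mm) and a 56 mm head above; it starts with its black cap open. This point is the centre of its mouth, on the tube axis at the rim (105 mm above the bench when seated). Tube axes: z up, the cap hinge lies on the +x side (31 mm from the axis, at rim height, hinge line along y), the thumb lip of the shut cap on the -x side.
- wide_cap (a joint): Wide tube's cap: angle in rad, 0 = fully shut, 1.57 = upright, range 0 to 2.2 (leaning back to the tube's +x side). A disc 60 mm across and 8.5 mm thick with a thumb lip opposite the hinge. The hinge is stiff and stays where it is left (turning it takes about 0.06 N m, 1 to 3 N at a finger).
- wide_lip (a point): Middle of the free end of the wide tube's thumb lip; moves with the cap. The lip, 26 mm wide and 5 mm thick, flares outward and up at 45 degrees: cap shut, it runs from the disc's edge (59 mm from the hinge line, 5 mm above the rim) to this end (79 mm from the hinge line, 25 mm above the rim), with free space under it.
- tall_rim (a point): Tall slim rivet tube: white plastic, 125 mm tall, 0.3 kg, 42 mm diameter; it starts with its black cap shut. This point is the centre of its mouth, on the tube axis at the rim (135 mm above the bench when seated). Tube axes: z up, the cap hinge lies on the +x side (24 mm from the axis, at rim height, hinge line along y), the thumb lip of the shut cap on the -x side.
- tall_cap (a joint): Tall tube's cap: angle in rad, 0 = fully shut, 1.57 = upright, range 0 to 2.2; hinge as stiff as the wide tube's. A disc 46 mm across and 8.5 mm thick with a thumb lip. Opens when a finger in front of the lip presses in against it and moves up and over in an arc about the hinge (or lifts from under the lip); a purely level push on the shut lip jams.
- tall_lip (a point): Middle of the free end of the tall tube's thumb lip; moves with the cap. The lip, 26 mm wide and 5 mm thick, flares outward and up at 45 degrees: cap shut, it runs from the disc's edge (45 mm from the hinge line, 5 mm above the rim) to this end (65 mm from the hinge line, 25 mm above the rim), with free space under it.
- short_rim (a point): Short slim rivet tube (to be left alone): like the tall one, 42 mm diameter, but 95 mm tall, cap shut. Centre of its mouth, 105 mm above the bench; same axes as the tall tube.
- short_cap (a joint): Short slim tube's cap: angle in rad, 0 = shut; must stay shut. Its lip's end is 25 mm above the rim.
- stone_mid (a point): Bystander: grey sharpening stone lying on the bench, 60 x 160 x 26 mm (its own x, y, z). Its centre.
- jar_mid (a point): Bystander: glass jar with a lid, 72 mm diameter, 100 mm tall, upright. Its centre, half-way up.
- driver: Bystander: screwdriver lying on the bench, about 200 mm long.
There are look-alikes about, which are no part of the job. Leave any red or turquoise look-alike of the part that bears wide_rim alone. What is shaped like the part that bears tall_rim but red or yellow is not meant.

How it is judged:
On the way, in this order (a step that is already met when the one before it is completed fails the run):
1. the wide tube's cap is pressed fully shut while the tall tube is still shut (value of joint wide_cap below 0.07 rad and value of joint tall_cap below 0.3 rad), for 0.2 s.
2. the tall tube's cap is flicked open past upright (value of joint tall_cap above 1.57 rad and value of joint wide_cap below 0.07 rad), for 0.2 s.
At the end, for the whole second after the job is handed in: Wide cap shut (under 0.07 rad), tall cap open past upright (over 1.57 rad), short cap shut (under 0.07 rad), and all three tubes seated in the rack (rims no more than 4 mm above their seated height, leaning less than 0.12 rad) (all of step 2 and value of joint short_cap below 0.07 rad and z of each of wide_rim, short_rim in the frame of rack below 0.109 m and z of tall_rim in the frame of rack below 0.139 m and angle between each of wide_rim, short_rim, tall_rim's own z axis and vertical below 0.12 rad); the robot touches nothing.
It fails at once if the short slim tube's cap is opened (value of joint short_cap above 0.3 rad).
It fails at once if a tube is pulled up out of the rack (z of any of wide_rim, short_rim in the frame of rack above 0.13 m or z of tall_rim in the frame of rack above 0.16 m).
It fails at once if the jar, the stone or the screwdriver is disturbed (moved over 25 mm) (distance of any of jar_mid, stone_mid, driver from where it was at the start of the episode above 0.025 m).
It also fails if it takes over 61 s, if anything falls off the work surface, if the arm or the gripper's body presses on something with over 40 N, if the wrist force passes 120 N, or if a joint passes its speed limit or range.

## Working session

There is one attempt and no reset: what is moved stays moved. The work goes in short steps, Python scripts to look and compute and a tool call to move; the robot and the scene stay as the last step left them, time stands still between calls to the robot, and variables do not carry over. Pictures are saved under pics/ and viewed, at most 10 in all, crops included, and the job is handed in when it is done.

Besides the shell and the picture viewer there is one more tool, called by a JSON object that holds its "method" and its "body", one argument or row to a line. jog_arm: Moves the arm, as the interface text tells. Its arguments: {"type":"object","properties":{"turn":{"type":"array"},"translation":{"type":"array"},"grip":{"type":"array"},"force":{"type":"number"}},"required":["turn","translation","grip"]}

```bash
mkdir -p pics; cat > h.py <<'E'
import numpy as np, cv2
from scipy.spatial.transform import Rotation as R
from plant import r, cams, models
def snap(n,f=None):
    im=cams.snapshot(n)
    if f: cv2.imwrite('pics/'+f,im[:,:,::-1])
    return im
def proj(n,P):
    c=cams.camera_params(n); o=c['orientation']
    M=R.from_quat(o).as_matrix() if np.size(o)==4 else np.array(o)
    p=(np.atleast_2d(P)-c['eye'])@M; x,y,z=p[:,0],-p[:,1],-p[:,2]
    return np.c_[c['fx']*x/z+c['cx'],c['fy']*y/z+c['cy']]
E
python3 - <<'E'
from h import *
s=r.get_state(); print(s['clock'],s['tool_pos'],s['eef_rot'])
a=snap('top'); b=snap('side')
cv2.imwrite('pics/a.png',cv2.resize(np.vstack([a,b])[:,:,::-1],(400,600))) if 0 else None
cv2.imwrite('pics/top.png',a[:,:,::-1]); cv2.imwrite('pics/side.png',b[:,:,::-1])
for n in ['top','side']:
    for k in ['rack','wide_rim','wide_lip','tall_rim','tall_lip','short_rim','stone_mid','jar_mid','driver']:
        L=models.place_of(n,k)
        for d in L[:4]: print(n,k,round(d['p'],2),np.round(d['position'],3),np.round(proj(n,d['position'])[0]))
    c=cams.camera_params(n); print(c)
E
```

```text
0.0 [ 0.15312563 -0.60534792  0.25693412] [ 9.92327452e-01  1.23634261e-01 -1.67384113e-04 -8.76856275e-04]
top wide_rim 0.76 [0.722 0.135 0.094] [217. 142.]
top wide_rim 0.6 [0.584 0.139 0.106] [210. 188.]
top wide_rim 0.59 [0.525 0.047 0.161] [241. 207.]
top wide_lip 0.83 [0.46  0.308 0.123] [143. 226.]
top wide_lip 0.63 [0.674 0.14  0.122] [213. 155.]
top wide_lip 0.53 [0.639 0.105 0.185] [223. 162.]
top tall_rim 0.88 [0.565 0.051 0.138] [241. 194.]
top tall_rim 0.74 [ 0.422 -0.09   0.124] [289. 252.]
top tall_rim 0.67 [0.735 0.023 0.13 ] [256. 137.]
top tall_lip 0.73 [0.526 0.043 0.158] [242. 208.]
top tall_lip 0.71 [ 0.392 -0.126  0.152] [302. 263.]
top tall_lip 0.51 [0.691 0.038 0.149] [250. 149.]
top tall_lip 0.48 [ 0.564  0.059 -0.002] [240. 204.]
top stone_mid 0.94 [0.415 0.058 0.01 ] [235. 254.]
top jar_mid 0.78 [0.61  0.291 0.05 ] [161. 179.]
top driver 0.87 [ 0.485 -0.235  0.002] [337. 238.]
{'fx': 491.5684969247815, 'fy': 491.5684969247815, 'cx': 253.7331454899071, 'cy': 192.39422569394594, 'eye': array([ 0.29571979, -0.0101662 ,  1.44421011]), 'orientation': array([ 0.0
[... 451 characters left out ...]
side tall_rim 0.82 [0.733 0.017 0.124] [332. 166.]
side tall_rim 0.59 [ 0.419 -0.087  0.127] [197. 231.]
side tall_lip 0.8 [ 0.391 -0.124  0.152] [182. 241.]
side tall_lip 0.77 [0.525 0.046 0.159] [236. 162.]
side tall_lip 0.59 [0.697 0.031 0.15 ] [315. 155.]
side short_rim 0.59 [ 0.54  -0.037  0.102] [253. 208.]
side stone_mid 0.68 [0.418 0.057 0.013] [192. 214.]
side jar_mid 0.9 [0.611 0.286 0.052] [248. 131.]
side driver 0.58 [ 0.494 -0.234 -0.001] [257. 325.]
{'fx': 372.1381265367989, 'fy': 372.1381265367989, 'cx': 253.7216921478656, 'cy': 195.45020595511292, 'eye': array([ 0.40938431, -0.53010999,  0.66577848]), 'orientation': array([ 0.37134524, -0.04822905, -0.12204844,  0.919174  ])}
```

View pics/top.png

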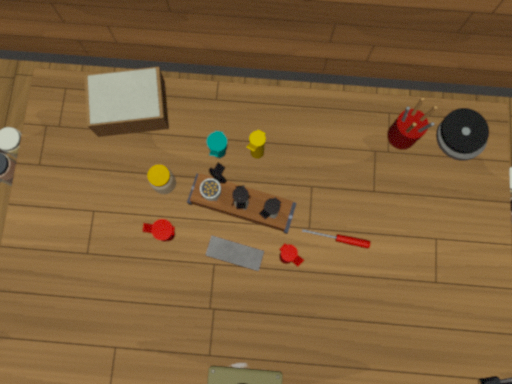

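View pics/side.png

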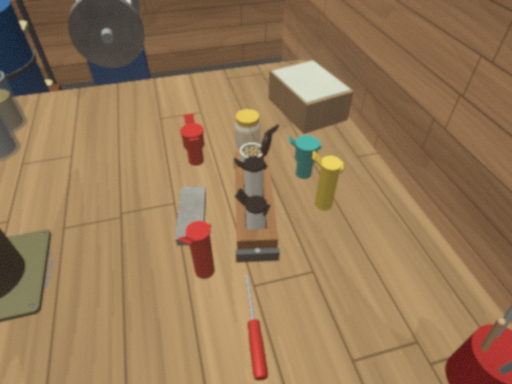

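Top view: rack at about (241,203), holding a wide white tube with its cap open (mouth at 210,188, black cap at about 218,172), a tall slim tube in the middle (241,194) and a short slim tube (272,208). 
Candidates for the wide tube: white in rack (210,188), turquoise (217,142), red (162,230). 
Candidates for the tall tube: white in rack, middle (241,194); white short in rack (272,208); yellow (257,142); red (289,253). 
I choose the white wide tube at (210,188) and the middle tall tube at (241,194), and check both in one crop.

```bash
python3 - <<'E'
from h import *
a=snap('top'); b=snap('side')
def draw(im,n,box,k):
    x0,y0,x1,y1=box
    c=cv2.resize(im[y0:y1,x0:x1],None,fx=k,fy=k,interpolation=cv2.INTER_CUBIC)
    for P,col in [((.584,.1375,.105),(255,0,0)),((.6385,.1085,.1855),(0,255,0)),((.564,.051,.135),(255,0,0)),((.5255,.0445,.159),(0,255,0)),((.54,-.037,.105),(255,255,0))]:
        u,v=proj(n,P)[0]; cv2.circle(c,(int((u-x0)*k),int((v-y0)*k)),3,col,-1)
    return c
A=draw(a,'top',(180,150,305,240),4); B=draw(b,'side',(225,115,300,265),4)
h=max(A.shape[0],B.shape[0]); f=lambda c:cv2.copyMakeBorder(c,0,h-c.shape[0],0,0,0)
cv2.imwrite('pics/crop.png',np.hstack([f(A),f(B)])[:,:,::-1][:600,:800])
for n in ['top','side']:
    for k in ['wide_cap','tall_cap','short_cap']:
        for d in models.find_in(n,k)[:4]: print(n,k,round(d['p'],2),np.round(d['position'],3),np.round(proj(n,d['position'])[0]))
E
```

```text
top wide_cap 0.96 [0.456 0.268 0.098] [160. 230.]
top wide_cap 0.69 [0.717 0.137 0.106] [216. 142.]
top wide_cap 0.53 [0.619 0.116 0.16 ] [218. 171.]
top tall_cap 0.7 [0.729 0.024 0.134] [256. 138.]
top tall_cap 0.61 [0.557 0.053 0.147] [240. 197.]
top short_cap 0.54 [ 0.54  -0.03   0.117] [270. 207.]
top short_cap 0.4 [ 0.544 -0.035  0.114] [271. 206.]
side wide_cap 0.89 [0.46  0.259 0.104] [192. 129.]
side wide_cap 0.78 [0.716 0.131 0.103] [305. 143.]
side tall_cap 0.86 [0.556 0.047 0.142] [250. 165.]
side tall_cap 0.58 [0.727 0.021 0.131] [329. 163.]
side tall_cap 0.58 [ 0.418 -0.094  0.133] [196. 231.]
side short_cap 0.58 [ 0.54  -0.037  0.113] [253. 204.]
```

View pics/crop.png

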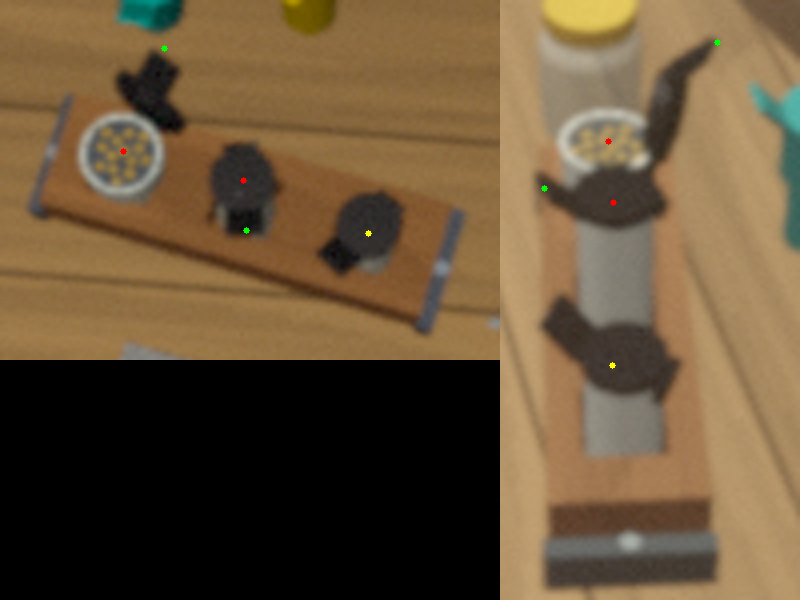

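The crop confirms it: the white wide tube has its cap upright towards upper right (crop 150,95), the middle tube is tall with its lip towards the robot, and the short tube is on the right. I'm moving above the spot behind the wide cap with the gripper closed.

{"method": "jog_arm", "body": {
  "turn": [
    [0,0,0.4],
    [0,0,0.8],
    [0,0,0.8],
    [0,0,0.8],
    [0,0,0.8],
    [0,0,0.8],
    [0,0,0.8],
    [0,0,0.8],
    [0,0,0.8],
    [0,0,0.8],
    [0,0,0.8],
    [0,0,0.8],
    [0,0,0.8],
    [0,0,0.8],
    [0,0,0.8],
    [0,0,0.8],
    [0,0,0.8],
    [0,0,0.8]
  ],
  "translation": [
    [0.05,-0.04,-0.03],
    [0.66,-0.55,-0.033],
    [0.66,-0.55,-0.033],
    [0.66,-0.55,-0.033],
    [0.66,-0.55,-0.033],
    [0.66,-0.55,-0.033],
    [0.66,-0.55,-0.033],
    [0.66,-0.55,-0.033],
    [0.66,-0.55,-0.033],
    [0.66,-0.55,-0.033],
    [0.66,-0.55,-0.033],
    [0.66,-0.55,-0.033],
    [0.66,-0.55,-0.033],
    [0.66,-0.55,-0.033],
    [0.66,-0.55,-0.033],
    [0.66,-0.55,-0.033],
    [0.66,-0.55,-0.033],
    [0.66,-0.55,-0.033]
  ],
  "grip": [1,1,1,1,1,1,1,1,1,1,1,1,1,1,1,1,1,1]
}}

```text
clock: 3.65
tool_pos: [0.658, 0.0877, 0.2911]
eef_rot: [0.962, -0.274, 0.0, 0.0]
contact_force: [0.2, 0.4, -0.1]
opening: 0.006
finger_force: 0.0
```

{"method": "jog_arm", "body": {
  "turn": [
    [0,0,0],
    [0,0,0],
    [0,0,0],
    [0,0,0],
    [0,0,0],
    [0,0,0],
    [0,0,0],
    [0,0,0],
    [0,0,0],
    [0,0,0]
  ],
  "translation": [
    [0,-0.003,0.06],
    [0,-0.003,0.116],
    [0,-0.003,0.116],
    [-0.015,-0.003,0.116],
    [-0.03,-0.003,0.116],
    [-0.045,-0.003,0.116],
    [-0.06,-0.003,0.116],
    [-0.07,-0.003,0.116],
    [-0.08,-0.003,0.116],
    [-0.08,-0.003,0.116]
  ],
  "grip": [1,1,1,1,1,1,1,1,1,1]
}}

```text
clock: 4.9
tool_pos: [0.591, 0.1342, 0.1746]
eef_rot: [0.962, -0.272, -0.0, 0.0]
contact_force: [-0.1, 0.1, 0.1]
opening: 0.004
finger_force: 0.1
```

```bash
python3 - <<'E'
from h import *
a=snap('top'); b=snap('side')
A=cv2.resize(a[140:240,180:305],None,fx=4,fy=4); B=cv2.resize(b[100:200,225:300],None,fx=4,fy=4)
cv2.imwrite('pics/p1.png',np.hstack([A,B])[:,:,::-1])
E
```

```text
(no output)
```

View pics/p1.png

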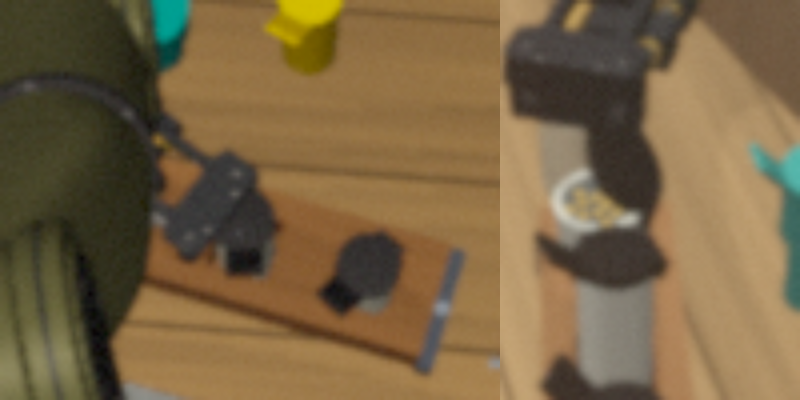

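The side view shows the cap tipped about halfway over the mouth (crop 625,170), with the fingers behind it. Next I press forward and down.

{"method": "jog_arm", "body": {
  "turn": [
    [0,0,0],
    [0,0,0],
    [0,0,0],
    [0,0,0],
    [0,0,0],
    [0,0,0],
    [0,0,0]
  ],
  "translation": [
    [-0.007,0,0.01],
    [-0.013,0,0.02],
    [-0.017,0,0.03],
    [-0.017,0,0.036],
    [-0.017,0,0.041],
    [-0.017,0,0.044],
    [-0.017,0,0.044]
  ],
  "grip": [1,1,1,1,1,1,1]
}}

```text
clock: 5.88
tool_pos: [0.577, 0.1432, 0.1325]
eef_rot: [0.962, -0.273, -0.0, -0.001]
contact_force: [-6.2, 1.1, 16.2]
opening: 0.002
finger_force: 8.1
```

The press reads 16 N with the fingertips at rim + 8.5 mm, so the cap should be shut. I lift off and check.

{"method": "jog_arm", "body": {
  "turn": [
    [0,0,0],
    [0,0,0],
    [0,0,0],
    [0,0,0],
    [0,0,-0.3],
    [0,0,-0.6],
    [0,0,-0.72],
    [0,0,-0.72]
  ],
  "translation": [
    [0,0,0],
    [0,0,0],
    [0,0,-0.06],
    [0,0,-0.12],
    [-0.06,0,-0.14],
    [-0.12,0,-0.14],
    [-0.16,0,-0.14],
    [-0.16,0,-0.14]
  ],
  "grip": [1,1,1,1,1,1,1,1]
}}

```text
clock: 6.88
tool_pos: [0.4382, 0.2285, 0.2709]
eef_rot: [0.996, 0.089, -0.001, -0.0]
contact_force: [1.0, -0.5, 0.1]
opening: 0.003
finger_force: 0.0
```

```bash
cat > plan.py <<'E'
from h import *
def poses(rim,yaw,L):
    """L: rows (d,h,phi) of the fingertip centre in the hinge frame -> tcp pos, matrix"""
    v=-np.array([np.cos(yaw),np.sin(yaw),0]); Z=np.array([0,0,1.]); H=np.array(rim)-v*.024
    out=[]
    for d,h,phi in L:
        z=-np.cos(phi)*Z-np.sin(phi)*v; x=np.cos(phi)*(-v)-np.sin(phi)*Z
        M=np.c_[x,np.cross(z,x),z]; out.append((H+v*d+Z*h-z*r.tips_ahead,M))
    return out
def rel(P,p0=None,M0=None):
    s=r.get_state()
    if p0 is None: p0=np.array(s['tool_pos']); M0=R.from_quat(s['eef_rot']).as_matrix()
    for p,M in P: print(np.round(M0.T@(p-p0),3).tolist(), np.round(R.from_matrix(M0.T@M).as_rotvec(),2).tolist())
E
python3 - <<'E'
from plan import *
a=snap('top'); b=snap('side')
A=cv2.resize(a[140:240,180:305],None,fx=4,fy=4); B=cv2.resize(b[100:200,225:300],None,fx=4,fy=4)
cv2.imwrite('pics/p2.png',np.hstack([A,B])[:,:,::-1])
for n in ['top','side']:
    for k in ['tall_rim','tall_lip','wide_lip','wide_rim']:
        for d in models.place_of(n,k)[:5]: print(n,k,round(d['p'],2),np.round(d['position'],3))
rel(poses((.564,.051,.135),.167,[(.12,.061,.785),(.058,-.001,.785)]))
E
```

```text
top tall_rim 0.77 [0.732 0.024 0.128]
top tall_rim 0.71 [ 0.426 -0.09   0.123]
top tall_rim 0.7 [0.566 0.054 0.138]
top tall_rim 0.43 [0.414 0.056 0.007]
top tall_lip 0.8 [0.692 0.034 0.152]
top tall_lip 0.67 [0.525 0.044 0.158]
top tall_lip 0.53 [ 0.394 -0.123  0.15 ]
top tall_lip 0.34 [0.608 0.289 0.053]
top tall_lip 0.33 [ 0.551 -0.041  0.105]
top wide_lip 0.9 [0.548 0.167 0.129]
top wide_lip 0.8 [0.674 0.138 0.125]
top wide_rim 0.96 [0.726 0.137 0.094]
top wide_rim 0.6 [0.589 0.14  0.104]
top wide_rim 0.48 [0.463 0.263 0.094]
side tall_rim 0.89 [ 0.42  -0.087  0.127]
side tall_rim 0.87 [0.729 0.014 0.128]
side tall_rim 0.51 [0.561 0.05  0.001]
side tall_lip 0.86 [ 0.394 -0.122  0.152]
side tall_lip 0.83 [0.524 0.048 0.159]
side tall_lip 0.77 [0.695 0.033 0.152]
side tall_lip 0.33 [0.609 0.287 0.053]
side tall_lip 0.26 [0.546 0.169 0.135]
side wide_lip 0.95 [0.548 0.168 0.136]
side wide_lip 0.95 [0.676 0.137 0.121]
side wide_lip 0.91 [0.46  0.309 0.119]
side wide_lip 0.35 [0.524 0.046 0.159]
side wide_rim 0.82 [0.586 0.137 0.105]
side wide_rim 0.74 [0.722 0.133 0.089]
side wide_rim 0.6 [0.459 0.261 0.095]
[-0.017, 0.193, 0.061] [0.0, -0.0, -0.0]
[0.045, 0.193, 0.123] [0.0, -0.0, -0.0]
```

View pics/p2.png

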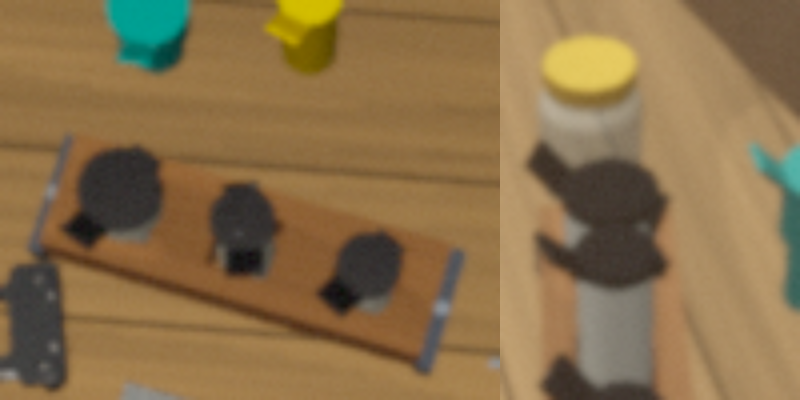

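The wide cap is shut and flat, with its lip end (crop 85,228) at z of about 0.13, as it must be; tall lip is at (245,260). The plan's printed rotation of zero looks wrong, so I check that.

```bash
python3 - <<'E'
from plan import *
s=r.get_state(); print(s['eef_rot'])
P=poses((.565,.052,.135),.16,[(.12,.061,.785)])
print(P); M0=R.from_quat(s['eef_rot']).as_matrix(); A=M0.T@P[0][1]
print(A, cv2.Rodrigues(A)[0].T, R.from_matrix(A).as_quat(), R.from_matrix(A).as_rotvec())
E
```

```text
[9.96540831e-01 8.31044485e-02 1.46629449e-05 1.52215023e-04]
[(array([0.45696804, 0.03456586, 0.20944038]), array([[ 6.98352999e-01,  1.26869343e-04,  6.97797103e-01],
       [ 1.12699830e-01, -7.86155455e-04,  1.12610120e-01],
       [-7.06825181e-01,  0.00000000e+00, -7.07388269e-01]]))]
[[ 7.07371004e-01 -5.09710325e-06  7.06807925e-01]
 [ 4.31167068e-03  7.96310361e-04  4.30789429e-03]
 [ 7.06829309e-01  2.43502929e-07  7.07392394e-01]] [[ 3.05800483e-04 -4.90367132e-06  6.40081197e-03]] [ 1.52899980e-04 -2.45183147e-06  3.20040051e-03  9.99994867e-01] [ 3.05800483e-04 -4.90367132e-06  6.40081197e-03]
```

```bash
sed -i 's/x=np.cos(phi)\*(-v)-np.sin(phi)\*Z/x=np.cos(phi)*(-v)+np.sin(phi)*Z/' plan.py
cat >> plan.py <<'E'
def tip(p,th,phi):
    c,s=np.cos(th),np.sin(th); C=np.array([c*p[0]-s*p[1],s*p[0]+c*p[1]])
    t=C-.009*np.array([-np.cos(phi),np.sin(phi)]); return (t[0],t[1],phi)
rim,yaw=(.565,.052,.135),.16
E
python3 - <<'E'
from plan import *
H=poses(rim,yaw,[(.12,.061,.785)]); rel(H); print(H[0][0])
th=np.r_[0,np.arange(.15,1.96,.15)]
print('arc from hover')
rel(poses(rim,yaw,[tip((.054,.007),0,.785)]+[tip((.050,.006),t,.785-t/2) for t in th]),*H[0])
E
```

```text
[-0.016, 0.192, 0.061] [-0.0, 0.78, 0.01]
[0.45696804 0.03456586 0.20944038]
arc from hover
[-0.0, 0.0, 0.085] [0.0, 0.0, 0.0]
[0.002, 0.0, 0.088] [0.0, 0.0, 0.0]
[0.009, -0.0, 0.084] [-0.0, -0.07, 0.0]
[0.018, -0.0, 0.08] [-0.0, -0.15, 0.0]
[0.026, 0.0, 0.077] [-0.0, -0.22, 0.0]
[0.035, 0.0, 0.076] [0.0, -0.3, -0.0]
[0.045, -0.0, 0.076] [-0.0, -0.38, 0.0]
[0.054, -0.0, 0.077] [0.0, -0.45, 0.0]
[0.062, 0.0, 0.079] [-0.0, -0.52, 0.0]
[0.071, -0.0, 0.083] [-0.0, -0.6, 0.0]
[0.078, -0.0, 0.087] [-0.0, -0.67, 0.0]
[0.085, -0.0, 0.093] [-0.0, -0.75, 0.0]
[0.092, 0.0, 0.1] [-0.0, -0.82, 0.0]
[0.097, -0.0, 0.107] [0.0, -0.9, 0.0]
[0.101, -0.0, 0.115] [-0.0, -0.97, 0.0]
```

{"method": "jog_arm", "body": {
  "turn": [
    [0,0.18,0.01],
    [0,0.36,0.01],
    [0,0.54,0.01],
    [0,0.7,0.01],
    [0,0.78,0.01],
    [0,0.78,0.01],
    [0,0.78,0.01]
  ],
  "translation": [
    [-0.016,0.05,0],
    [-0.016,0.1,0],
    [-0.016,0.15,0],
    [-0.016,0.192,0.02],
    [-0.016,0.192,0.05],
    [-0.016,0.192,0.061],
    [-0.016,0.192,0.061]
  ],
  "grip": [1,1,1,1,1,1,1]
}}

```text
clock: 8.25
tool_pos: [0.4949, 0.0167, 0.388]
eef_rot: [0.943, 0.079, 0.322, -0.037]
contact_force: [0.3, 0.5, 0.4]
opening: 0.005
finger_force: 0.0
```

```bash
python3 - <<'E'
from plan import *
b=snap('side'); cv2.imwrite('pics/p3.png',cv2.resize(b[60:260,130:330],None,fx=3,fy=3)[:,:,::-1])
rel(poses(rim,yaw,[(.12,.061,.785),tip((.054,.007),0,.785)]))
E
```

```text
[-0.139, -0.024, 0.122] [-0.02, 0.12, -0.01]
[-0.129, -0.022, 0.206] [-0.02, 0.12, -0.01]
```

View pics/p3.png

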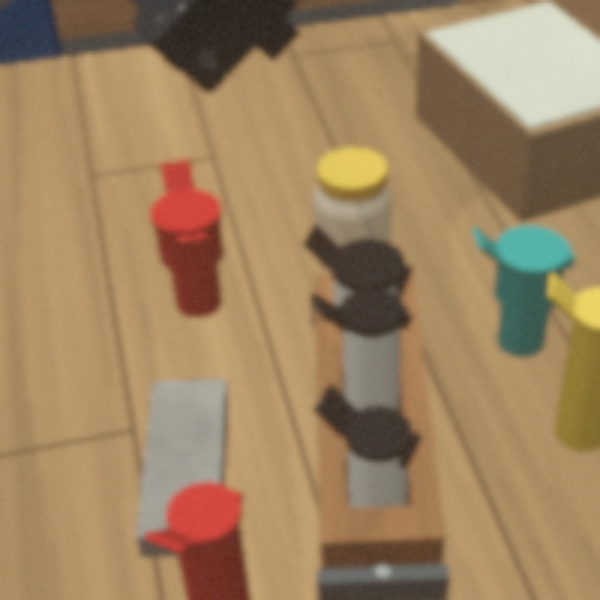

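```bash
python3 - <<'E'
from plan import *
s=r.get_state(); print(np.round(s['q'],3)); print(np.round(R.from_quat(s['eef_rot']).as_matrix(),3))
E
```

```text
[ 0.306  0.184 -0.462  2.293  1.139  0.044 -2.655]
[[ 0.778  0.167  0.606]
 [ 0.121 -0.986  0.116]
 [ 0.617 -0.017 -0.787]]
```

Joints 6 and 7 are at their limits, so a 45° tilt isn't reachable this close in. I switch to a slight tilt of 0.25 rad, pressing on the lip end and following the arc.

```bash
cat >> plan.py <<'E'
def P(th,pre=0.,s=.018,phi=None):
    phi=.25-.15*th if phi is None else phi
    n=np.array([-np.cos(phi),np.sin(phi)]); f=np.array([np.sin(phi),np.cos(phi)])
    c,q=np.cos(th),np.sin(th); rot=lambda p:np.array([c*p[0]-q*p[1],q*p[0]+c*p[1]])
    A=rot((.0668,.0232))-s*f; B=rot((.052,.008)); w=np.clip((th-.6)/.3,0,1)
    t=(1-w)*A+w*B+(pre-.009)*n; return (t[0],t[1],phi)
E
python3 - <<'E'
from plan import *
print(P(0),P(1.9))
rel(poses(rim,yaw,[(.10,.12,.25),(.10,.05,.25)]))
E
```

```text
(np.float64(0.07106694052881439), np.float64(0.003532940775917689), 0.25) (np.float64(-0.015386970115690093), np.float64(0.04693622371627655), -0.034999999999999976)
[-0.077, -0.024, 0.089] [-0.02, -0.41, -0.0]
[-0.12, -0.023, 0.144] [-0.02, -0.41, -0.0]
```

{"method": "jog_arm", "body": {
  "turn": [
    [-0.01,-0.2,0],
    [-0.02,-0.41,0],
    [-0.02,-0.41,0],
    [-0.02,-0.41,0],
    [-0.02,-0.41,0],
    [-0.02,-0.41,0]
  ],
  "translation": [
    [-0.02,-0.01,0.02],
    [-0.05,-0.02,0.05],
    [-0.077,-0.024,0.089],
    [-0.077,-0.024,0.089],
    [-0.077,-0.024,0.089],
    [-0.077,-0.024,0.089]
  ],
  "grip": [1,1,1,1,1,1]
}}

```text
clock: 9.05
tool_pos: [0.4834, 0.0426, 0.2718]
eef_rot: [0.989, 0.083, 0.125, -0.01]
contact_force: [0.0, -0.2, -0.0]
opening: 0.004
finger_force: 0.0
```

```bash
python3 - <<'E'
from plan import *
s=r.get_state(); print(np.round(s['q'],3),s['clock'],np.round(s['tool_pos'],3)); M=R.from_quat(s['eef_rot']).as_matrix(); print(np.round(M,3))
Q=poses(rim,yaw,[(.10,.12,.25),(.10,.05,.25),(.08,.0035,.25)]); print([np.round(q[0],3).tolist() for q in Q]); rel(Q)
E
```

```text
[ 0.348  0.499 -0.794  2.153  0.866  0.524 -2.483] 9.05 [0.483 0.043 0.272]
[[ 0.955  0.166  0.245]
 [ 0.161 -0.986  0.04 ]
 [ 0.248  0.001 -0.969]]
[[0.485, 0.039, 0.273], [0.485, 0.039, 0.203], [0.505, 0.042, 0.157]]
[0.002, 0.004, -0.001] [-0.0, -0.0, 0.01]
[-0.016, 0.004, 0.067] [-0.0, -0.0, 0.01]
[-0.008, 0.004, 0.117] [-0.0, -0.0, 0.01]
```

{"method": "jog_arm", "body": {
  "turn": [
    [0,0,0.01],
    [0,0,0.01],
    [0,0,0.01],
    [0,0,0.01],
    [0,0,0.01],
    [0,0,0.01]
  ],
  "translation": [
    [-0.008,0.004,0.03],
    [-0.016,0.004,0.067],
    [-0.02,0.004,0.1],
    [-0.017,0.004,0.115],
    [-0.008,0.004,0.117],
    [-0.008,0.004,0.117]
  ],
  "grip": [1,1,1,1,1,1]
}}

```text
clock: 9.8
tool_pos: [0.5091, 0.0433, 0.1604]
eef_rot: [0.99, 0.078, 0.121, -0.012]
contact_force: [0.1, -0.5, 0.1]
opening: 0.006
finger_force: 0.0
```

```bash
python3 - <<'E'
from plan import *
s=r.get_state(); print(np.round(s['q'],3),s['clock'],s['contact_force'])
b=snap('side'); cv2.imwrite('pics/p4.png',cv2.resize(b[90:240,180:330],None,fx=4,fy=4)[:,:,::-1])
Q0=poses(rim,yaw,[(.08,.0035,.25)])
rel(Q0)
ths=[0,0]+list(np.arange(.15,2.06,.15))
rel(poses(rim,yaw,[P(t,0 if i==0 else .003) for i,t in enumerate(ths)]))
E
```

```text
[-0.134  0.66  -0.062  2.218  1.067  0.043 -2.654] 9.8 [ 0.10354102 -0.48465131  0.09682109]
[-0.004, 0.0, 0.002] [-0.0, 0.01, -0.0]
[0.004, -0.0, 0.005] [-0.0, 0.01, -0.0]
[0.007, -0.0, 0.005] [-0.0, 0.01, -0.0]
[0.014, -0.0, -0.004] [-0.01, -0.01, -0.0]
[0.021, -0.0, -0.012] [-0.01, -0.04, -0.0]
[0.03, -0.0, -0.018] [-0.01, -0.06, -0.0]
[0.04, -0.0, -0.023] [-0.01, -0.08, -0.0]
[0.048, -0.0, -0.025] [-0.01, -0.1, -0.0]
[0.055, -0.0, -0.026] [-0.01, -0.13, -0.0]
[0.063, -0.0, -0.028] [-0.01, -0.15, -0.0]
[0.071, -0.0, -0.028] [-0.01, -0.17, -0.0]
[0.08, -0.0, -0.028] [-0.01, -0.19, -0.0]
[0.088, -0.0, -0.026] [-0.01, -0.22, -0.0]
[0.095, -0.001, -0.023] [-0.01, -0.24, -0.0]
[0.103, -0.001, -0.019] [-0.01, -0.26, -0.0]
[0.109, -0.001, -0.013] [-0.01, -0.28, -0.0]
```

View pics/p4.png

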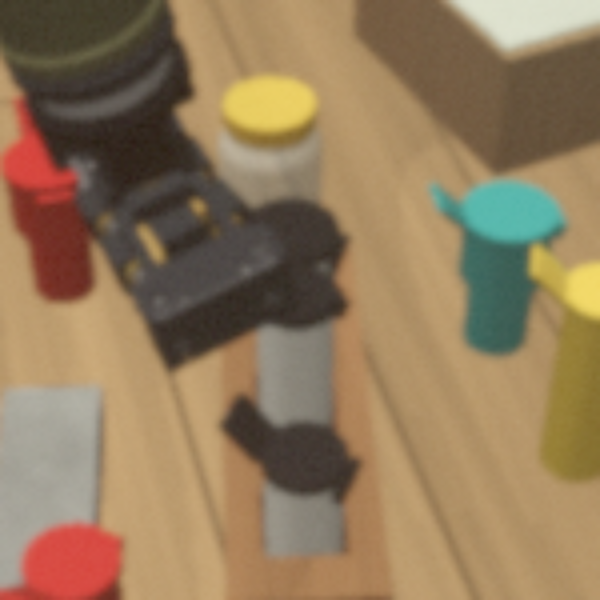

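The side view shows the fingers in front of the tall lip (crop about 250,270). The lip itself is hidden and nothing else is touched. Starting the arc.

{"method": "jog_arm", "body": {
  "turn": [
    [0,0,0],
    [0,0,0],
    [0,-0.01,0],
    [0,-0.04,0],
    [0,-0.06,0],
    [0,-0.08,0],
    [0,-0.1,0]
  ],
  "translation": [
    [0.004,0,0.004],
    [0.007,0,0.004],
    [0.014,0,-0.004],
    [0.021,0,-0.012],
    [0.03,0,-0.018],
    [0.04,0,-0.023],
    [0.048,0,-0.025]
  ],
  "grip": [1,1,1,1,1,1,1]
}}

```text
clock: 10.72
tool_pos: [0.5477, 0.048, 0.1951]
eef_rot: [0.995, 0.078, 0.068, -0.007]
contact_force: [-2.2, -0.6, 1.7]
opening: 0.008
finger_force: 1.1
```

```bash
python3 - <<'E'
from plan import *
s=r.get_state(); print(np.round(s['q'],3),s['clock'],s['contact_force'])
b=snap('side'); cv2.imwrite('pics/p5.png',cv2.resize(b[90:240,180:330],None,fx=4,fy=4)[:,:,::-1])
for d in models.place_of('side','tall_lip')[:4]+models.place_of('side','tall_rim')[:4]: print(round(d['p'],2),np.round(d['position'],3))
rel(poses(rim,yaw,[P(t,.003) for i,t in enumerate(np.arange(.75,2.06,.15))]))
E
```

```text
[ 0.188  0.692 -0.584  1.969  0.758  0.553 -2.324] 10.725 [-2.2481314  -0.57673049  1.68458476]
0.89 [0.694 0.033 0.152]
0.7 [ 0.391 -0.122  0.15 ]
0.45 [0.561 0.051 0.193]
0.94 [0.728 0.016 0.122]
0.93 [0.572 0.053 0.136]
0.67 [ 0.418 -0.088  0.125]
[0.001, -0.001, -0.001] [-0.0, -0.0, -0.0]
[0.007, -0.001, -0.003] [-0.0, -0.03, -0.0]
[0.015, -0.001, -0.006] [-0.0, -0.05, -0.0]
[0.023, -0.001, -0.007] [-0.0, -0.07, -0.0]
[0.032, -0.001, -0.007] [-0.0, -0.09, -0.0]
[0.04, -0.001, -0.006] [-0.0, -0.12, -0.0]
[0.048, -0.001, -0.004] [-0.0, -0.14, -0.0]
[0.055, -0.001, -0.0] [-0.0, -0.16, -0.0]
[0.062, -0.001, 0.004] [-0.0, -0.18, -0.0]
```

View pics/p5.png

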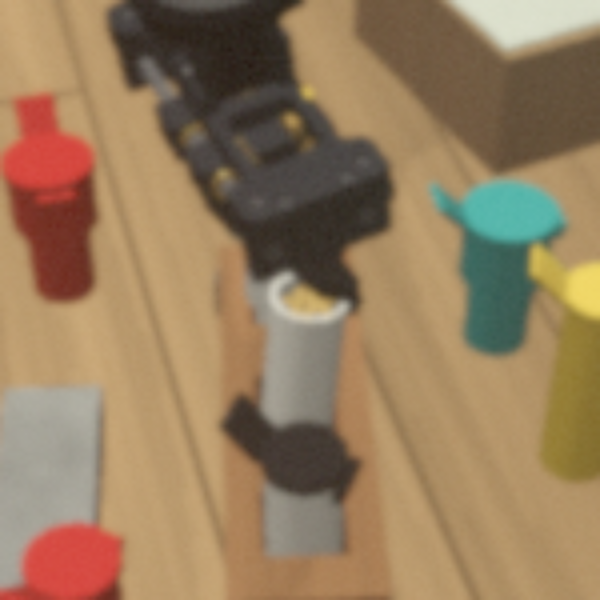

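The cap has lifted (mouth visible at crop 308,297) with light force and the tube still seated. Continuing over the top.

{"method": "jog_arm", "body": {
  "turn": [
    [0,-0.03,0],
    [0,-0.05,0],
    [0,-0.07,0],
    [0,-0.09,0],
    [0,-0.12,0],
    [0,-0.14,0],
    [0,-0.16,0],
    [0,-0.18,0],
    [0,-0.18,0]
  ],
  "translation": [
    [0.007,0,-0.003],
    [0.015,0,-0.006],
    [0.023,0,-0.007],
    [0.032,0,-0.007],
    [0.04,0,-0.006],
    [0.048,0,-0.004],
    [0.056,0,0],
    [0.064,0,0.004],
    [0.064,0,0.004]
  ],
  "grip": [1,1,1,1,1,1,1,1,1]
}}

```text
clock: 12.0
tool_pos: [0.6126, 0.0589, 0.1997]
eef_rot: [0.997, 0.078, -0.019, -0.0]
contact_force: [1.0, -0.1, 4.0]
opening: 0.006
finger_force: 1.5
```

{"method": "jog_arm", "body": {
  "turn": [
    [0,0,0],
    [0,0,0],
    [0,0,0],
    [0,0,0],
    [0,0,0],
    [0,0,0]
  ],
  "translation": [
    [0,0,0],
    [-0.02,0,0],
    [-0.04,0,-0.03],
    [-0.06,0,-0.08],
    [-0.12,0,-0.12],
    [-0.12,0,-0.12]
  ],
  "grip": [1,1,1,1,1,1]
}}

```text
clock: 12.75
tool_pos: [0.4953, 0.0398, 0.3261]
eef_rot: [0.997, 0.079, -0.02, 0.001]
contact_force: [0.7, 0.1, -1.0]
opening: 0.006
finger_force: 0.0
```

```bash
python3 - <<'E'
from plan import *
a=snap('top'); b=snap('side')
A=cv2.resize(a[140:240,180:305],None,fx=3.5,fy=3.5); B=cv2.resize(b[100:200,225:325],None,fx=3.5,fy=3.5)
cv2.imwrite('pics/p6.png',np.hstack([A,B])[:,:,::-1])
for n in ['top','side']:
  for k in ['tall_lip','tall_rim','wide_lip','short_rim','jar_mid','stone_mid','driver']:
    for d in models.place_of(n,k)[:4]: print(n,k,round(d['p'],2),np.round(d['position'],3))
E
```

```text
top tall_lip 0.61 [0.692 0.035 0.153]
top tall_rim 0.77 [0.734 0.018 0.129]
top tall_rim 0.4 [ 0.485 -0.236  0.004]
top wide_lip 0.79 [0.673 0.138 0.12 ]
top wide_lip 0.71 [0.547 0.166 0.13 ]
top wide_lip 0.61 [0.46  0.31  0.121]
top jar_mid 0.96 [0.608 0.291 0.048]
top stone_mid 0.94 [0.416 0.059 0.012]
top driver 0.58 [ 0.484 -0.232  0.002]
side tall_lip 0.82 [0.638 0.061 0.186]
side tall_lip 0.56 [ 0.388 -0.123  0.149]
side tall_rim 0.96 [ 0.421 -0.086  0.124]
side tall_rim 0.74 [0.732 0.019 0.122]
side wide_lip 0.98 [0.673 0.137 0.12 ]
side wide_lip 0.92 [0.546 0.17  0.134]
side wide_lip 0.61 [0.458 0.312 0.12 ]
side short_rim 0.62 [ 0.542 -0.036  0.105]
side jar_mid 0.63 [0.611 0.288 0.052]
side stone_mid 0.64 [0.421 0.058 0.014]
side stone_mid 0.63 [0.584 0.14  0.106]
side stone_mid 0.37 [ 0.541 -0.038  0.102]
side driver 0.81 [ 0.492 -0.231  0.003]
```

View pics/p6.png

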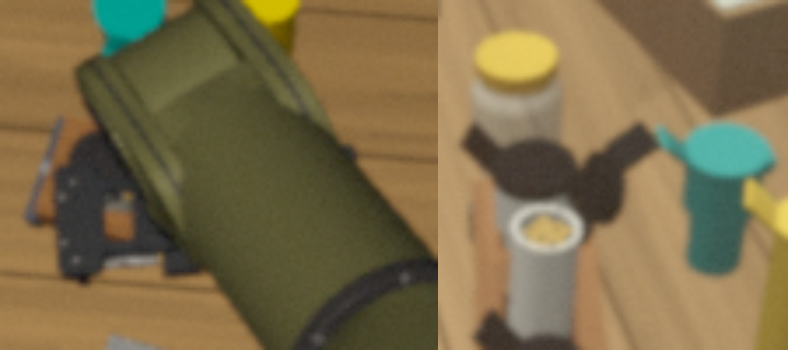

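The tall cap leans back at about 1.97 rad (lip end at 0.638, 0.061, 0.186; crop 645,135). The wide cap is shut, the tubes are seated, the bystanders are unmoved and the arm is clear, so I hand in.

```bash
python3 -c "
from plant import r
print(r.finish_job())"
```

```text
the job is handed in; nothing more can be done
None
```

The job is handed in (the simulator returned no verdict): the wide cap was pressed fully shut first, then the tall cap flicked open to about 1.97 rad by the last measurement, and in the last pictures the tubes are seated, the short cap shut and the jar, stone and screwdriver not moved.

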